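# Unclamp a drilled rail and show its dowel holes to the inspection camera

### The arm

A 7-joint arm with a two-finger parallel gripper is mounted at the origin on a cart in front of the work surface, level with it; the furniture and walls round the work are solid. World frame = base frame: x ahead of the robot, y to its left, z up, the work surface at z = 0. Lengths are in m, angles in rad, forces in N, time in s.
With the tool pointing down it reaches from about 0.4 to 0.85 m from the base axis. Payload 10.4 kg.
Tool frame: the origin (TCP) lies on the centre line of the jaws, within the pads' length; the fingertips stand 11 mm ahead of it and the grasp point (between the pads) lies 8 mm behind it (tip_reach is the distance from the TCP to the fingertips, in m); z points along the fingers, y is the line along which they close (so a half turn about z gives the same grasp; the last joint's range is limited). The gripper opens to 85 mm and grips with 20 to 120 N. Pads are 22 mm wide; open, the fingers measure 114 mm over their backs; the gripper's body (76 mm by 85 mm) begins 54 mm behind the grasp point. The pads swing forward as they close: fully open they stand 13 mm farther back than shut.
Start: joints at [-1.273, 0.332, -0.065, 1.46, 0.022, 1.35, -0.088], TCP at [0.197, 0.593, 0.242] pointing down, gripper open.
Joint ranges: [-2.6, 2.6], [-0.5, 2.12], [-1.47, 1.34], [0.16, 2.42], [-1.27, 4.41], [0.06, 2.06], [-2.6, 2.6]. Speed limits (rad/s): [2.22, 2.22, 2.79, 2.79, 3.14, 3.14, 3.14].

### API

Orientations are given as a unit quaternion [x, y, z, w].
In Python, from workcell import get_obs, camera, hand_in, tip_reach gives the robot as it stands. The module is installed in compiled form; this text tells all that it offers.
- The arm moves only by the tool move_arm, never from a script. Its argument "plan" is a list of rows, each an object with "delta_pos": the shift along the tool's x, y, z in normalised numbers (1 is 800 mm), a list of three; "turn": the turn, a rotation vector about the tool's x, y, z in fractions of the full range, 1 being 2 rad, a list of three; "fingers": the closure, from 0 (fully open) to 1 (shut). A call has 1 to 12 rows; each row is the pose to reach, as a shift and turn from the pose commanded when the call began, along the tool's axes at that moment; what a row does not reach only later rows make up. A row lasts 1/8 s, in which the tool goes at most 62.5 mm and 10.7 degrees, less where a joint would pass 70% of its speed; a pose out of reach is approached as far as the arm can. Shift and turn numbers lie between -1 and 1, and a call with a number outside is refused. A call with a gripper value outside its range is refused whole. The fingers move at their own pace and stop on an object; "force" is the grip in N (left out, the last holds). Time passes only in rows, so rows that repeat a pose let the fingers close. It gives the time, the measured TCP pose, the force, the opening and the grip force at its end, in the units of the state.
- get_obs(): the state, without advancing time (a new reading comes with each control period).
- camera(name): name is "side" or "top" or "wrist"; returns a dict with "color" (400x640x3 uint8, red, green, blue), "range_z" (400x640 float32, m along the optical axis (not along the pixel's ray), 0 where there is no reading), "fx", "fy", "cx", "cy" (pixels), "R" (3x3) and "t" (3): a world point X has camera coordinates R X + t; the wrist camera has in their place "tool_from_camera" (4x4, takes a point from camera to tool coordinates, whose origin is the TCP and whose axes are the flange's). Camera axes: x right, y down, z forward; pixel columns grow to the right and rows downward; lengths in m; the calibration is good to about 2 mm. A picture is of the moment at which its call begins: read the wrist's pose just before it.
- hand_in(): hands the job in; it is judged then, once.
The state is a dict: "clock": time; "joint_pos": joint angles; "joint_velocities": joint speeds; "tau": joint torques, N m; "position": TCP position; "ee_rot": TCP orientation; "ft_force": force on the tool from outside, world axes, zero at the start; "torque": the same for the moment, N m; "grip_width": opening from 0.0 (shut) to 1.0 (fully open); "grasp_force": force on a finger pad.
Only numpy, scipy, OpenCV 4.12 (cv2) and the standard library are available. Lean on these libraries where they do the work, as an engineer would, in place of code of your own. Each camera call takes 0.05 s, during which the arm holds its last target. There are 200 camera calls.

### The job

The small wooden rail in the doweling jig has just been drilled: swing the jig's red cam lever fully open, draw the sliding jaw back by its knob until its lip is clear of the rail, and lift the rail out. Hold it up to the inspection camera with its drilled end facing the lens: 10 cm from the glass, centred on the lens and square to it, with the two holes side by side level. Finish still holding it there, motionless, without touching the camera or disturbing the things lying round the work.

Things in the scene. Friction and masses are not known exactly. Their poses are not given: they have to be found in the camera images.
- jig: Doweling jig fixed to the bench: plywood base, x -12 to 108, y -46 to 120 mm, 18 mm thick. Origin on the bench below the middle of the clamped rail, which lies along x. At +x a dark drill guide block with two steel bushes (x 61 to 89 mm, 62 mm high); at -y a dark fixed fence (x -6 to 60 mm, 46 mm high); at +y the sliding jaw and behind it the cam lever.
- rail: Workpiece: light wooden rail 120 (x) by 36 (y) by 22 mm (z), 50 to 110 g. Origin at the centre of its underside, +x to the end with two dowel holes. Clamped at first on the jig's 18 mm base, axes parallel to the jig's; the jaw's lip overlaps its top by 7.5 mm. Its plain half, x -60 to -12 mm, sticks out beyond the base, free above, below and beside: grip it there across the 36 mm.
- drilled_end (a point): Centre of the rail's drilled end face (two 8 mm holes, 18 mm apart along the rail's y), at (60, 0, 11) mm in the rail's frame; axes as the rail's: +x points out of the end face.
- cam_lever (a joint): Cam lever on an upright bolt at jig (28.5, 85) mm, swinging flat. About 0: locked, handle to the jig's -x, the cam's nose wedges the jaw. Grows as the handle swings clockwise seen from above, towards the jig's +y, the side away from the rail; 1.57 fully open, handle along +y (stop at 1.75). From 1.2 on the nose is clear of the jaw. Friction 0.06 N m; stays where it is left.
- lever_handle (a point): Middle of the lever's red handle, 86 mm from its bolt, 31 mm above the bench; the handle is 52 mm long, 19 mm wide, 23 mm high. Axes move with the lever, parallel to the jig's when it reads 0; the handle points from the bolt to its -x.
- jaw (a joint): Slide of the wooden jaw along the jig's +y, away from the rail: 0 clamped, 0.020 m fully back. Friction 1 to 2 N; it stays where it is left. From 0.011 on its lip is well clear of the rail. It cannot move back while the lever is locked.
- jaw_knob (a point): Round black knob upright on the jaw, 21 mm in diameter; this point is on its axis, 68 mm above the bench; the knob stands from 46 to 78 mm above the bench, thickest from 64 to 73 mm. The jaw's top is at 46 mm.
- camera_stand: Fixed inspection camera stand: dark steel foot 105 x 110 mm, upright column 16 mm thick, 410 mm high; on its -x side the grey camera (44 mm square) with a white ring light (58 mm across), tilted 20 degrees down. Origin on the bench on the column's axis. The height of the head differs from job to job.
- lens (a point): Centre of the lens's front glass, 228 to 290 mm above the bench. The camera looks along this frame's -x, 20 degrees below level; y is level. The rail is shown rightly when its axes are parallel to these, its +x along this +x, and drilled_end stands at (-100, 0, 0) mm in this frame.
- next_blank: Bystander: undrilled wooden blank, 40 x 150 x 20 mm, lying on the bench; origin at the centre of its underside.
- tape: Bystander: dark tape measure, 36 x 72 x 62 mm, standing on the bench; origin at the centre of its underside.
- dowel_jar: Bystander: clear jar with a red lid, 65 mm in diameter, 99 mm high; origin at the centre of its underside.
- clamp: Bystander: orange spring clamp lying flat, 67 x 117 x 22 mm; origin at the centre of its underside.
Not all that is in view belongs to the job. Leave any blue or green look-alike of the rail alone.

How it is judged:
By the outcome, as a careful person would: the job done as asked, in the order asked, and still so for the second after the job is handed in, while the arm keeps its last pose, push and grip.
It also fails if it takes over 54 s, if anything falls off the work surface, if the arm or the gripper's body presses on something with over 40 N, if the wrist force passes 120 N, or if a joint passes its speed limit or range.

## Working session

There is one attempt and no reset: what is moved stays moved. The work goes in short steps, Python scripts to look and compute and a tool call to move; the robot and the scene stay as the last step left them, time stands still between calls to the robot, and variables do not carry over. Pictures are saved under pics/ and viewed, at most 10 in all, crops included, and the job is handed in when it is done.

Besides the shell and the picture viewer there is one more tool, called after ">>>" as a command line: name --argument value ..., lists and objects as JSON in quotes. move_arm: Moves the arm, as the interface text tells. Its arguments: {"type":"object","properties":{"plan":{"type":"array","items":{"type":"object","properties":{"delta_pos":{"type":"array","items":{"type":"number"}},"turn":{"type":"array","items":{"type":"number"}},"fingers":{"type":"number"}}}},"force":{"type":"number"}},"required":["plan"]}

```bash
mkdir -p pics
cat > h.py <<'E'
import numpy as np, cv2
from workcell import get_obs, camera, hand_in, tip_reach
from scipy.spatial.transform import Rotation as R
def save(c,n): cv2.imwrite(f'pics/{n}.png',cv2.cvtColor(c['color'],cv2.COLOR_RGB2BGR))
E
python3 - <<'E'
from h import *
import pickle
o=get_obs(); print({k:np.round(v,3) for k,v in o.items()},tip_reach)
d={}
for n in ['side','top','wrist']:
    c=camera(n); d[n]=c; save(c,n+'0')
    print(n,c['fx'],c['fy'],c['cx'],c['cy'],[np.round(c[k],3).tolist() for k in ('R','t','tool_from_camera') if k in c])
d['obs']=o
pickle.dump(d,open('d0.pkl','wb'))
E
```

```text
{'clock': np.float64(0.0), 'joint_pos': array([-1.273,  0.333, -0.065,  1.461,  0.022,  1.35 , -0.089]), 'joint_velocities': array([ 0.001,  0.   ,  0.001,  0.001, -0.   ,  0.   , -0.   ]), 'tau': array([-0.0000e+00, -6.2544e+01,  4.9000e-02, -3.9161e+01,  1.6000e-02,
        1.0000e-02,  0.0000e+00]), 'position': array([0.197, 0.593, 0.242]), 'ee_rot': array([ 0.16 ,  0.987, -0.001, -0.   ]), 'ft_force': array([-0.835,  1.188, -0.294]), 'torque': array([-0.002,  0.051, -0.023]), 'grasp_force': np.float64(0.0), 'grip_width': np.float64(0.997)} 0.011
side 508.5937290639471 508.5937290639471 313.2195415327923 202.30679869673529 [[[-0.974, -0.226, -0.004], [-0.094, 0.419, -0.903], [0.206, -0.879, -0.43]], [0.53, 0.201, 1.534]]
top 439.7680055667085 439.7680055667085 317.50150265328364 200.01441271545983 [[[-0.011, -1.0, -0.005], [-0.988, 0.011, -0.154], [0.154, 0.004, -0.988]], [0.015, 0.574, 1.527]]
wrist 307.064189656477 307.064189656477 326.02903359108655 205.93647221809732 [[[-0.001, -0.947, -0.322, 0.084], [1.0, -0.0, -0.001, -0.0], [0.0, -0.322, 0.947, -0.132], [0.0, 0.0, 0.0, 1.0]]]
```

View pics/top0.png

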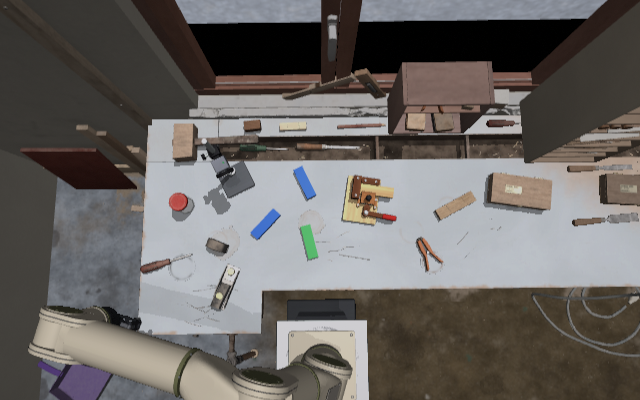

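View pics/side0.png

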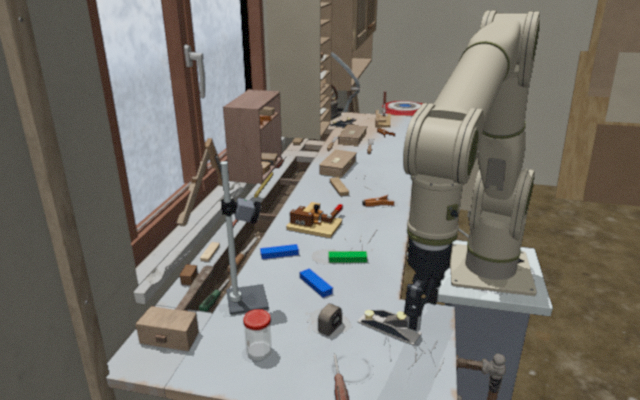

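The top view shows the jig near (368,200) with the red lever at (383,216), the camera stand at (230,170), the jar at (180,203) and the clamp at (428,253). The blank is at (455,206), with blue and green look-alikes at (304,182), (265,223) and (309,241). I'll enlarge the jig and the stand.

Run:
```python
from h import *
t=cv2.imread('pics/top0.png'); s=cv2.imread('pics/side0.png')
def cr(i,x,y,w,h): return cv2.resize(i[y:y+h,x:x+w],(400,300),interpolation=cv2.INTER_CUBIC)
m=np.vstack([np.hstack([cr(t,332,165,80,60),cr(s,275,190,80,60)]),np.hstack([cr(t,190,135,80,60),cr(s,210,170,80,60)])])
cv2.imwrite('pics/m1.png',m)
```

```text
(no output)
```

View pics/m1.png

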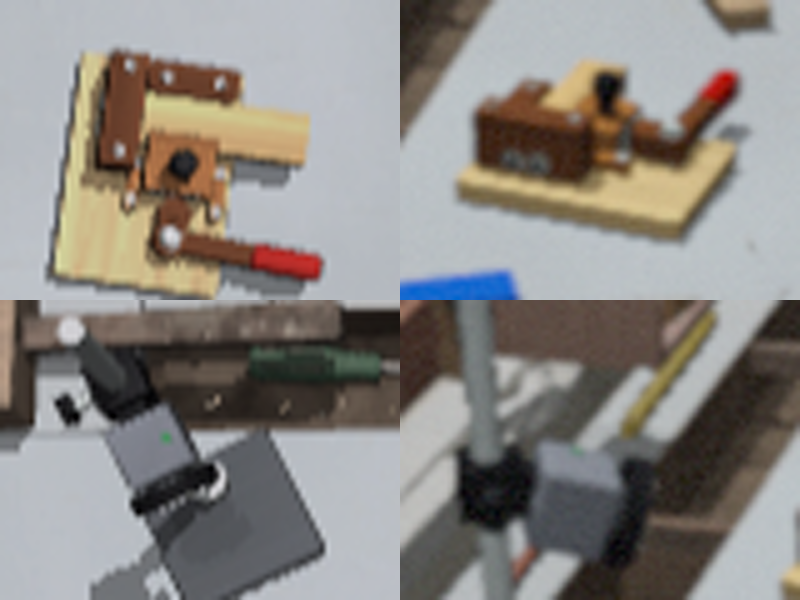

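```bash
cat >> h.py <<'E'
def dep(c,u,v,z=None,T=None):
    """world point from pixel; depth image or known height z"""
    ray=np.array([(u-c['cx'])/c['fx'],(v-c['cy'])/c['fy'],1])
    if T is None: Rw=c['R'].T; o=-Rw@c['t']
    else: Rw=T[:3,:3]; o=T[:3,3]
    d=Rw@ray
    if z is None:
        p=c['range_z'][int(round(v))-1:int(round(v))+2,int(round(u))-1:int(round(u))+2]; s=np.median(p)
    else: s=(z-o[2])/d[2]
    return o+s*d
def Tw(o,c):
    T=np.eye(4);T[:3,:3]=R.from_quat(o['ee_rot']).as_matrix();T[:3,3]=o['position'];return T@c['tool_from_camera']
E
python3 - <<'E'
from h import *
import pickle
d=pickle.load(open('d0.pkl','rb'));t=d['top']
P=dict(bolt=(366,212.4),handle=(389.4,217.4),knob=(368.4,197.6),rail1=(393,189),rail2=(392,197),railmid=(378,190.5),ring=(227,172.4),body=(219,163.5),coltop=(204,141),jar=(180,203),tape=(217,246),blank=(455,206),clamp=(428,253),blue1=(304,182),blue2=(265,223),green=(309,241),plane=(227,285))
for k,(u,v) in P.items(): print(k,np.round(dep(t,u,v),3),np.round(dep(t,u,v,z=.04),3))
E
```

```text
bolt [ 0.528 -0.163  0.045] [ 0.528 -0.164  0.04 ]
handle [ 0.509 -0.246  0.043] [ 0.509 -0.246  0.04 ]
knob [ 0.576 -0.169  0.077] [ 0.582 -0.174  0.04 ]
rail1 [ 0.612 -0.263  0.037] [ 0.612 -0.263  0.04 ]
rail2 [ 0.583 -0.259  0.037] [ 0.583 -0.258  0.04 ]
railmid [ 0.607 -0.209  0.04 ] [ 0.607 -0.209  0.04 ]
ring [0.623 0.282 0.294] [0.68  0.336 0.04 ]
body [0.65  0.305 0.299] [0.713 0.366 0.04 ]
coltop [0.688 0.323 0.409] [0.799 0.423 0.04 ]
jar [0.561 0.483 0.1  ] [0.57  0.502 0.04 ]
tape [0.413 0.36  0.064] [0.415 0.365 0.04 ]
blank [ 0.55  -0.487  0.022] [ 0.548 -0.482  0.04 ]
clamp [ 0.383 -0.383  0.016] [ 0.382 -0.377  0.04 ]
blue1 [0.644 0.057 0.024] [0.641 0.057 0.04 ]
blue2 [0.496 0.199 0.023] [0.494 0.197 0.04 ]
green [0.43  0.041 0.023] [0.429 0.04  0.04 ]
plane [0.278 0.33  0.025] [0.279 0.327 0.04 ]
```

The rail fitting the description is the light wood piece under the jaw in the jig at about (385,193). The blue and green bars and the loose blank at (455,206) are not in the jig, so they are not the one. I'll look at the lens from in front with the wrist camera first, on the way to the jig.

The rows are not in the units I measure in: shifts go in shares of 800 mm and turns go in shares of 2 rad. I convert before sending: -0.38 m / 0.8 = -0.475, -0.18 m / 0.8 = -0.225, -0.7 rad / 2 = -0.35.

>>> move_arm --plan '[{"delta_pos":[-0.0625,-0.05,-0.025],"turn":[0,0,0],"fingers":0},{"delta_pos":[-0.1125,-0.0938,-0.05],"turn":[0,0,0],"fingers":0},{"delta_pos":[-0.1625,-0.1375,-0.05],"turn":[0,-0.05,0],"fingers":0},{"delta_pos":[-0.2125,-0.1813,-0.05],"turn":[0,-0.1,0],"fingers":0},{"delta_pos":[-0.2625,-0.225,-0.05],"turn":[0,-0.15,0],"fingers":0},{"delta_pos":[-0.3125,-0.2625,-0.05],"turn":[0,-0.2,0],"fingers":0},{"delta_pos":[-0.3625,-0.3,-0.05],"turn":[0,-0.25,0],"fingers":0},{"delta_pos":[-0.4,-0.3313,-0.05],"turn":[0,-0.3,0],"fingers":0},{"delta_pos":[-0.4375,-0.3625,-0.05],"turn":[0,-0.35,0],"fingers":0},{"delta_pos":[-0.475,-0.3875,-0.05],"turn":[0,-0.35,0],"fingers":0},{"delta_pos":[-0.475,-0.3875,-0.05],"turn":[0,-0.35,0],"fingers":0},{"delta_pos":[-0.475,-0.3875,-0.05],"turn":[0,-0.35,0],"fingers":0}]'

```text
clock: 1.65
position: [0.4597, 0.1796, 0.2824]
ee_rot: [0.15, 0.927, -0.054, 0.338]
ft_force: [-0.8, 0.5, -0.4]
grip_width: 0.999
grasp_force: 0.0
```

Run:
```python
from h import *
import pickle
o=get_obs();c=camera('wrist');pickle.dump((o,c),open('w1.pkl','wb'));save(c,'w1')
print(np.round(o['position'],3),np.round(o['joint_pos'],2),np.round(Tw(o,c),3).tolist(),o['clock'])
```

```text
[0.46  0.18  0.282] [-0.99 -0.26  0.08  2.15  0.77  1.11  0.04] [[0.316, 0.49, 0.813, 0.318], [0.949, -0.163, -0.27, 0.226], [0.0, 0.856, -0.517, 0.33], [0.0, 0.0, 0.0, 1.0]] 1.65
```

View pics/w1.png

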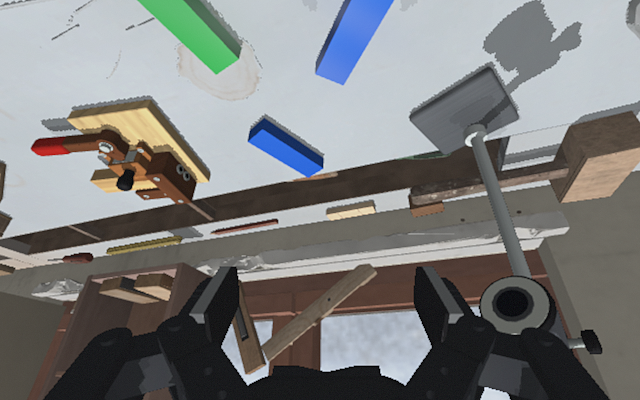

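The wrist view, which is upside down, shows the ring light and lens at about (512,302), the column going to the foot at (475,130), and the jig at (130,150). I'll fit the ring's plane from depth.

Run:
```python
from h import *
import pickle
o,c=pickle.load(open('w1.pkl','rb'));T=Tw(o,c)
x0,y0,w,h=470,265,100,75
i=cv2.cvtColor(c['color'],cv2.COLOR_RGB2BGR)[y0:y0+h,x0:x0+w]
cv2.imwrite('pics/lens.png',cv2.resize(i,(800,600),interpolation=cv2.INTER_CUBIC))
z=c['range_z']; np.set_printoptions(linewidth=200,precision=3)
print(z[265:345:4,474:566:4])
# stand foot / column from cameras
```

```text
[[0.593 0.59  0.587 0.588 0.585 0.583 0.579 0.577 0.575 0.572 0.331 0.327 0.325 0.325 0.562 0.56  0.559 0.557 0.553 0.537 0.519 0.507 0.506]
 [0.589 0.588 0.585 0.583 0.581 0.577 0.578 0.574 0.572 0.57  0.33  0.325 0.323 0.323 0.56  0.554 0.555 0.553 0.557 0.54  0.523 0.506 0.503]
 [0.586 0.584 0.581 0.569 0.567 0.564 0.563 0.561 0.559 0.557 0.329 0.324 0.321 0.319 0.321 0.554 0.551 0.551 0.549 0.542 0.524 0.507 0.499]
 [0.571 0.569 0.567 0.566 0.564 0.562 0.559 0.284 0.282 0.277 0.276 0.272 0.272 0.268 0.317 0.564 0.548 0.548 0.546 0.545 0.529 0.511 0.498]
 [0.569 0.567 0.564 0.56  0.558 0.287 0.284 0.28  0.278 0.275 0.273 0.269 0.268 0.266 0.262 0.261 0.259 0.543 0.542 0.54  0.529 0.513 0.498]
 [0.565 0.56  0.559 0.558 0.286 0.283 0.281 0.279 0.275 0.273 0.271 0.268 0.265 0.264 0.261 0.258 0.256 0.254 0.539 0.536 0.533 0.516 0.501]
 [0.562 0.559 0.558 0.287 0.283 0.281 0.278 0.274 0.272 0.269 0.268 0.265 0.261 0.261 0.259 0.257 0.255 0.253 0.251 0.533 0.536 0.521 0.505]
 [0.557 0.555 0.553 0.283 0.28  0.278 0.275 0.272 0.269 0.267 0.265 0.261 0.26  0.26  0.258 0.255 0.252 0.252 0.2
[... 1020 characters left out ...]
02 0.101 0.101 0.103 0.103 0.103 0.257 0.254 0.254 0.25  0.248 0.247 0.246 0.242 0.242 0.241 0.237 0.236 0.236 0.239 0.247 0.256 0.269]
 [0.102 0.1   0.101 0.101 0.101 0.101 0.256 0.254 0.251 0.249 0.247 0.244 0.243 0.101 0.101 0.101 0.101 0.101 0.237 0.244 0.245 0.252 0.264]
 [0.1   0.098 0.098 0.099 0.099 0.099 0.106 0.107 0.107 0.247 0.245 0.244 0.1   0.1   0.101 0.099 0.098 0.097 0.097 0.098 0.243 0.245 0.257]
 [0.098 0.098 0.099 0.097 0.097 0.099 0.105 0.104 0.104 0.105 0.105 0.105 0.098 0.099 0.099 0.097 0.095 0.096 0.096 0.097 0.098 0.098 0.25 ]
 [0.097 0.097 0.095 0.096 0.096 0.098 0.103 0.104 0.103 0.103 0.102 0.104 0.097 0.096 0.097 0.097 0.096 0.095 0.094 0.095 0.097 0.096 0.097]]
```

View pics/lens.png

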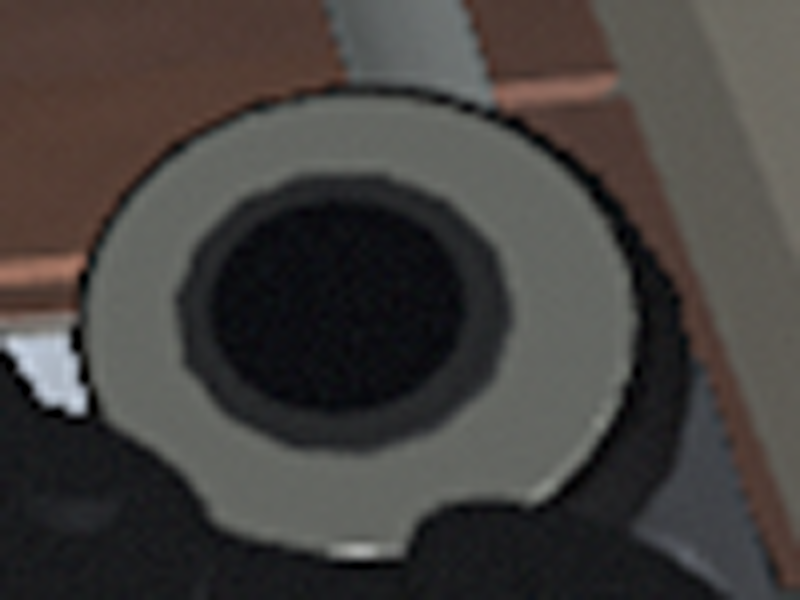

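The crop shows the glass centred at crop (338,306), i.e. pixel (512.3,303.3), inside the grey ring, with the gripper hiding the ring's lower edge. Next I'll fit planes for the normal and triangulate.

Run:
```python
from h import *
import pickle
o,c=pickle.load(open('w1.pkl','rb'));T=Tw(o,c);z=c['range_z']
vv,uu=np.mgrid[0:400,0:640]
def pts(m):
    u=uu[m];v=vv[m];s=z[m];P=np.c_[(u-c['cx'])/c['fx']*s,(v-c['cy'])/c['fy']*s,s];return P@T[:3,:3].T+T[:3,3]
def plane(P):
    m=P.mean(0);
    for _ in range(3):
        n=np.linalg.svd(P-P.mean(0),full_matrices=False)[2][2]; r=(P-P.mean(0))@n; P=P[abs(r)<3*r.std()]
    if n[0]<0:n=-n
    return P.mean(0),n,r.std()
cx=(uu-470+.5)*8;cy=(vv-265+.5)*8
g=((cx-338)/110)**2+((cy-306)/95)**2<1
gray=c['color'].mean(2)
ring=(((cx-360)/260)**2+((cy-323)/215)**2<1)&(((cx-343)/185)**2+((cy-312)/158)**2>1)&(cy<470)&(gray>60)&(z>.2)&(z<.3)
for n,m in(('glass',g),('ring',ring)):
    p,nn,s=plane(pts(m)); print(n,m.sum(),np.round(p,4),np.round(nn,3),s,'yaw',np.degrees(np.arctan2(nn[1],nn[0])),'tilt',np.degrees(np.arcsin(nn[2])))
print('lens ray/depth',dep(c,512.3-.5,303.3-.5,T=T))
# column: yaw from foot in top image
d=pickle.load(open('d0.pkl','rb'))
for n in('side','top'):
    q=d[n]; L=dep(c,511.8,302.8,T=T); X=q['R']@L+q['t']; print(n,X[:2]/X[2]*q['fx']+[q['cx'],q['cy']],X[2])
# foot & column via wrist: points of column
P=pts((z>.2)&(z<.7)); 
t=d['top']; s=t['range_z']; P=np.c_[((uu-t['cx'])/t['fx']*s).ravel(),((vv-t['cy'])/t['fy']*s).ravel(),s.ravel()]
P=(P-t['t'])@t['R']
sel=(P[:,2]>.385)&(P[:,0]>.6)&(P[:,0]<.75)&(P[:,1]>.25)&(P[:,1]<.4); print('coltop',P[sel].mean(0),P[sel].min(0),P[sel].max(0),sel.sum())
f=(P[:,2]>.008)&(P[:,2]<.025)&(P[:,0]>.55)&(P[:,0]<.72)&(P[:,1]>.2)&(P[:,1]<.45)
rect=cv2.minAreaRect(P[f][:,:2].astype(np.float32)); print('foot',rect,f.sum())
```

```text
glass 514 [0.6184 0.2919 0.2658] [0.113 0.501 0.858] 0.004484886037249274 yaw 77.29058624586844 tilt 59.09993610830389
ring 1017 [0.6201 0.2963 0.2641] [0.843 0.414 0.344] 0.0006754403625225484 yaw 26.14791086200674 tilt 20.11551393004041
lens ray/depth [0.6189403  0.29200611 0.26585883]
side [258.07440197 212.38700095] 1.2910032315576592
top [225.48677514 175.74956906] 1.3608100255956246
coltop [0.68567436 0.32246903 0.40400399] [0.67957758 0.31595935 0.38509151] [0.69375866 0.33205667 0.4137767 ] 40
foot ((0.6378327012062073, 0.3246282935142517), (0.16816872358322144, 0.24780702590942383), 1.263689398765564) 703
```

```bash
cat >> h.py <<'E'
def down(yaw,tilt=0):
    """tool rot: x along yaw (deg), z down; tilt: x raised by tilt deg"""
    a=np.radians(yaw); x=np.array([np.cos(a),np.sin(a),0]);b=np.radians(tilt)
    X=np.cos(b)*x+np.sin(b)*np.array([0,0,1]); y=np.cross([0,0,-1],x); return np.c_[X,y,np.cross(X,y)]
def go(p,Rt,o=None):
    o=o or get_obs(); R0=R.from_quat(o['ee_rot']).as_matrix()
    print('d',np.round(R0.T@(np.array(p)-o['position']),4),'turn',np.round(R.from_matrix(R0.T@Rt).as_rotvec(),4))
E
python3 - <<'E'
from h import *
go([.53,-.2,.30],down(80))
E
```

```text
d [-0.154  -0.3385  0.1064] turn [0.4975 0.5752 1.3625]
```

To row units: -0.3385 m / 0.8 = -0.4231, -0.154 m / 0.8 = -0.1925, 1.3625 rad / 2 = 0.6813.

>>> move_arm --plan '[{"delta_pos":[-0.0188,-0.0425,0.0138],"turn":[0.025,0.029,0.068],"fingers":0},{"delta_pos":[-0.0388,-0.085,0.0263],"turn":[0.05,0.0575,0.136],"fingers":0},{"delta_pos":[-0.0575,-0.1275,0.04],"turn":[0.0745,0.0865,0.2045],"fingers":0},{"delta_pos":[-0.0775,-0.1688,0.0538],"turn":[0.0995,0.115,0.2725],"fingers":0},{"delta_pos":[-0.0963,-0.2113,0.0663],"turn":[0.1245,0.144,0.3405],"fingers":0},{"delta_pos":[-0.115,-0.2538,0.08],"turn":[0.15,0.1725,0.41],"fingers":0},{"delta_pos":[-0.135,-0.2963,0.0925],"turn":[0.174,0.2015,0.477],"fingers":0},{"delta_pos":[-0.1538,-0.3388,0.1063],"turn":[0.199,0.23,0.545],"fingers":0},{"delta_pos":[-0.1738,-0.3813,0.12],"turn":[0.224,0.259,0.613],"fingers":0},{"delta_pos":[-0.1925,-0.4231,0.1325],"turn":[0.2488,0.2876,0.6813],"fingers":0},{"delta_pos":[-0.1925,-0.4231,0.1325],"turn":[0.2488,0.2876,0.6813],"fingers":0.6},{"delta_pos":[-0.1925,-0.4231,0.1325],"turn":[0.2488,0.2876,0.6813],"fingers":0.6}]'

```text
clock: 3.2
position: [0.5302, -0.1996, 0.2999]
ee_rot: [0.766, 0.643, -0.001, -0.0]
ft_force: [0.1, 0.7, 0.1]
grip_width: 0.604
grasp_force: 0.0
```

Run:
```python
from h import *
import pickle
o=get_obs();c=camera('wrist');pickle.dump((o,c),open('w2.pkl','wb'))
i=cv2.cvtColor(c['color'],cv2.COLOR_RGB2BGR)
cv2.imwrite('pics/w2.png',cv2.resize(i[60:360,130:530],(800,600),interpolation=cv2.INTER_CUBIC))
print(np.round(o['position'],3),np.round(o['joint_pos'],2),np.round(Tw(o,c),3).tolist(),o['clock'],o['grip_width'])
```

```text
[ 0.53 -0.2   0.3 ] [-0.47  0.22  0.89  1.57 -0.17  1.43  0.26] [[0.985, -0.163, -0.057, 0.544], [-0.173, -0.932, -0.319, -0.117], [-0.001, 0.324, -0.946, 0.432], [0.0, 0.0, 0.0, 1.0]] 3.2 0.6038374560932394
```

View pics/w2.png

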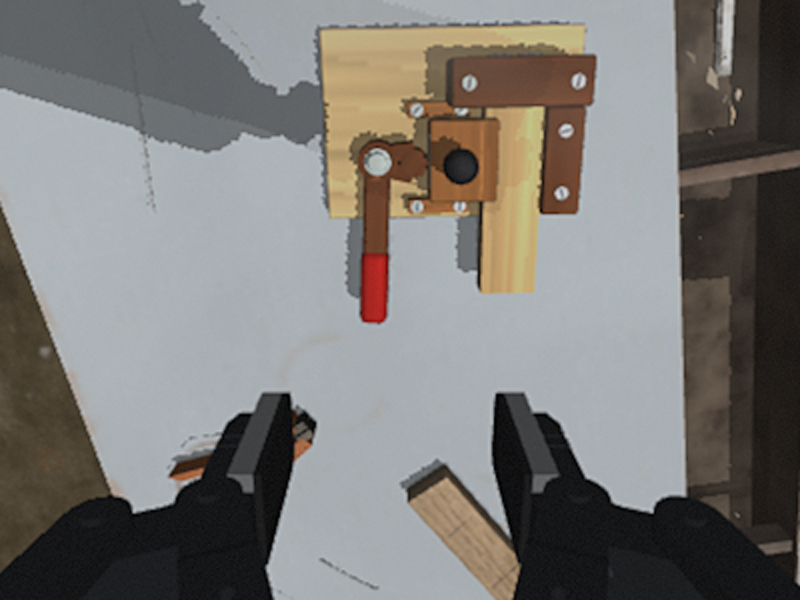

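The wrist view shows the bolt at crop (377,162), the handle's middle at (374,289), the knob at (461,166), and the rail's plain end between (480,291) and (535,291). I'll convert these and check heights against the depth and the first view.

Run:
```python
from h import *
import pickle
o,c=pickle.load(open('w2.pkl','rb'));T=Tw(o,c)
P=dict(bolt=(377,162,.045),handle=(374.5,289,.0425),hred0=(375,256,.0425),hred1=(374,320,.0425),knob=(461,166,.078),re1=(480,291,.04),re2=(535,291,.04),rin1=(490,215,.04),r_e=(537,215,.04),base1=(320,29,.018),base2=(583,26,.018),base3=(330,217,.018))
W={}
for k,(u,v,z) in P.items():
    u,v=130+u/2-.25,60+v/2-.25
    W[k]=dep(c,u,v,z,T); print(k,np.round(dep(c,u,v,T=T),4),np.round(W[k],4))
def yaw(a,b): d=W[b]-W[a]; return np.degrees(np.arctan2(d[1],d[0]))
print('yaw rail edge',yaw('re2','r_e'),'base',yaw('base3','base1'),yaw('base2','base1')-90,'end',yaw('re2','re1')-90,'handle',yaw('handle','bolt'),yaw('hred1','hred0'))
# triangulated heights: knob & handle & rail corner with the top camera (pixel read from m1)
d=pickle.load(open('d0.pkl','rb'));t=d['top']
def tri(a,b):
    def ray(c,u,v,T):
        p=dep(c,u,v,.3,T);q=dep(c,u,v,0.,T);return p,(q-p)/np.linalg.norm(q-p)
    p1,d1=ray(*a);p2,d2=ray(*b);A=np.c_[d1,-d2];s=np.linalg.lstsq(A,p2-p1,rcond=None)[0]
    return np.round((p1+s[0]*d1+p2+s[1]*d2)/2,3),np.linalg.norm(p1+s[0]*d1-p2-s[1]*d2)
for k,tp in dict(knob=(182,160),handle=(287,262),bolt=(170,237),re2=(308,118),re1=(302,165)).items():
    u,v,_=P[k]; print('tri',k,tri((c,130+u/2-.25,60+v/2-.25,T),(t,332+tp[0]/5-.4,165+tp[1]/5-.4,None)))
```

```text
bolt [ 0.526  -0.1618  0.046 ] [ 0.5259 -0.1619  0.045 ]
handle [ 0.5091 -0.244   0.0433] [ 0.509  -0.2443  0.0425]
hred0 [ 0.5134 -0.2221  0.0415] [ 0.5135 -0.2218  0.0425]
hred1 [ 0.5046 -0.2662  0.0423] [ 0.5046 -0.2661  0.0425]
knob [ 0.5741 -0.1686  0.0782] [ 0.5741 -0.1686  0.078 ]
re1 [ 0.582  -0.2728  0.0009] [ 0.5785 -0.2587  0.04  ]
re2 [ 6.222e-01 -2.801e-01  3.000e-04] [ 0.615  -0.2651  0.04  ]
rin1 [ 0.5915 -0.2083  0.0401] [ 0.5915 -0.2083  0.04  ]
r_e [ 0.6214 -0.2135  0.0401] [ 0.6214 -0.2136  0.04  ]
base1 [ 0.5029 -0.0773  0.0009] [ 0.5045 -0.0789  0.018 ]
base2 [ 0.6657 -0.1054  0.0174] [ 0.6655 -0.1054  0.018 ]
base3 [ 4.838e-01 -1.993e-01  1.000e-04] [ 0.4863 -0.1959  0.018 ]
yaw rail edge 82.91564039505094 base 81.15614000933225 80.63857571179895 end 80.06680378131776 handle 78.38879362285445 78.64754383763683
tri knob (array([ 0.57 , -0.161,  0.135]), np.float64(0.0013288858417421303))
tri handle (array([ 0.51 , -0.243,  0.046]), np.float64(0.0011707834548520223))
tri bolt (array([ 0.527, -0.16 ,  0.063]), np.float64(0.0001085731565343058))
tri re2 (array([ 0.614, -0.263,  0.047]), np.float64(0.00022947338193400846))
tri re1 (array([ 0.579, -0.257,  0.046]), np.float64(0.001724670581840573))
```

Run:
```python
from h import *
go([.509,-.2445,.10],down(78.4));go([.509,-.2445,.029],down(78.4))
```

```text
d [-0.0485 -0.0131  0.2002] turn [-0.0001 -0.0001  0.0304]
d [-0.0485 -0.0131  0.2712] turn [-0.0001 -0.0001  0.0304]
```

To row units: 0.271 m / 0.8 = 0.3388, -0.0485 m / 0.8 = -0.0606, 0.03 rad / 2 = 0.015.

>>> move_arm --plan '[{"delta_pos":[-0.025,-0.0075,0.0625],"turn":[0,0,0.015],"fingers":0.5},{"delta_pos":[-0.05,-0.015,0.125],"turn":[0,0,0.015],"fingers":0.5},{"delta_pos":[-0.0606,-0.0163,0.1875],"turn":[0,0,0.015],"fingers":0.5},{"delta_pos":[-0.0606,-0.0163,0.25],"turn":[0,0,0.015],"fingers":0.5},{"delta_pos":[-0.0606,-0.0163,0.2875],"turn":[0,0,0.015],"fingers":0.5},{"delta_pos":[-0.0606,-0.0163,0.3188],"turn":[0,0,0.015],"fingers":0.5},{"delta_pos":[-0.0606,-0.0163,0.3388],"turn":[0,0,0.015],"fingers":0.5},{"delta_pos":[-0.0606,-0.0163,0.3388],"turn":[0,0,0.015],"fingers":0.5},{"delta_pos":[-0.0606,-0.0163,0.3388],"turn":[0,0,0.015],"fingers":0.85},{"delta_pos":[-0.0606,-0.0163,0.3388],"turn":[0,0,0.015],"fingers":0.85},{"delta_pos":[-0.0606,-0.0163,0.3388],"turn":[0,0,0.015],"fingers":0.85},{"delta_pos":[-0.0606,-0.0163,0.3388],"turn":[0,0,0.015],"fingers":0.85}]' --force 20

```text
clock: 4.75
position: [0.5093, -0.2463, 0.0305]
ee_rot: [0.776, 0.631, 0.001, 0.001]
ft_force: [-0.9, 2.2, 6.5]
grip_width: 0.217
grasp_force: 26.2
```

Run:
```python
from h import *
o=get_obs();print(np.round(o['position'],4),o['grip_width'],o['grasp_force'],o['ft_force'],np.round(o['joint_pos'],2))
R0=R.from_quat(o['ee_rot']).as_matrix();b=np.array([.526,-.162])
y0=78.4
for k in range(1,12):
    a=np.radians(y0-89.5*k/11);p=np.r_[b-.0842*np.array([np.cos(a),np.sin(a)]),o['position'][2]]
    print(np.round(R0.T@(p-o['position']),4).tolist(),round(np.radians(89.5*k/11),3))
```

```text
[ 0.5093 -0.2463  0.0305] 0.21675647693683933 26.15644633769989 [-0.90041265  2.18184059  6.53766698] [-0.25  0.52  0.76  1.86 -0.45  0.93  0.52]
[0.0026, -0.0125, -0.0] 0.142
[0.0051, -0.0242, -0.0] 0.284
[0.0092, -0.0354, -0.0001] 0.426
[0.0148, -0.0459, -0.0001] 0.568
[0.0219, -0.0555, -0.0001] 0.71
[0.0303, -0.064, -0.0001] 0.852
[0.0398, -0.0713, -0.0001] 0.994
[0.0503, -0.0771, -0.0001] 1.136
[0.0614, -0.0813, -0.0001] 1.278
[0.0731, -0.084, -0.0001] 1.42
[0.085, -0.085, -0.0001] 1.562
```

To row units: -0.086 m / 0.8 = -0.1075, -0.085 m / 0.8 = -0.1063, 1.42 rad / 2 = 0.71.

>>> move_arm --plan '[{"delta_pos":[0.0013,-0.0153,0],"turn":[0,0,0.071],"fingers":0.85},{"delta_pos":[0.0043,-0.0301,0],"turn":[0,0,0.142],"fingers":0.85},{"delta_pos":[0.0096,-0.0444,0],"turn":[0,0,0.213],"fingers":0.85},{"delta_pos":[0.0169,-0.0579,0],"turn":[0,0,0.284],"fingers":0.85},{"delta_pos":[0.026,-0.0701,0],"turn":[0,0,0.355],"fingers":0.85},{"delta_pos":[0.0368,-0.0809,0],"turn":[0,0,0.426],"fingers":0.85},{"delta_pos":[0.0489,-0.0901,0],"turn":[0,0,0.497],"fingers":0.85},{"delta_pos":[0.0623,-0.0975,0],"turn":[0,0,0.568],"fingers":0.85},{"delta_pos":[0.0765,-0.1029,0],"turn":[0,0,0.639],"fingers":0.85},{"delta_pos":[0.0914,-0.1063,0],"turn":[0,0,0.71],"fingers":0.85},{"delta_pos":[0.1069,-0.1075,0],"turn":[0,0,0.7825],"fingers":0.85},{"delta_pos":[0.1069,-0.1075,0],"turn":[0,0,0.7825],"fingers":0.85}]'

```text
clock: 6.25
position: [0.4428, -0.1452, 0.0303]
ee_rot: [0.995, -0.1, 0.001, 0.001]
ft_force: [-1.2, 0.0, 9.8]
grip_width: 0.217
grasp_force: 26.4
```

Run:
```python
from h import *
o=get_obs();R0=R.from_quat(o['ee_rot']).as_matrix()
print(np.round(o['position'],4),o['grip_width'],o['grasp_force'],np.round(o['ft_force'],1),np.round(o['joint_pos'],2),'yaw',np.degrees(np.arctan2(R0[1,0],R0[0,0])))
```

```text
[ 0.4428 -0.1452  0.0303] 0.21669133590245068 26.438153386116028 [-1.2  0.   9.8] [-0.82  0.54  1.23  2.13 -0.65  0.93 -0.99] yaw -11.522273699073407
```

Run:
```python
from h import *
go([.4428,-.1452,.14],down(-11.5));go([.574,-.1686,.14],down(80.6))
```

```text
d [ 2.000e-04  1.000e-04 -1.097e-01] turn [ 0.001  -0.002  -0.0004]
d [ 0.1334 -0.0032 -0.1094] turn [ 2.4000e-03 -8.0000e-04 -1.6078e+00]
```

To row units: -0.11 m / 0.8 = -0.1375, -0.07 m / 0.8 = -0.0875.

>>> move_arm --plan '[{"delta_pos":[0,0,0],"turn":[0,0,0],"fingers":0.5},{"delta_pos":[0,0,0],"turn":[0,0,0],"fingers":0.5},{"delta_pos":[0,0,-0.0375],"turn":[0,0,0],"fingers":0.5},{"delta_pos":[0,0,-0.0875],"turn":[0,0,0],"fingers":0.5},{"delta_pos":[0,0,-0.1375],"turn":[0,0,0],"fingers":0.5},{"delta_pos":[0,0,-0.1375],"turn":[0,0,0],"fingers":0.5}]'

```text
clock: 7.0
position: [0.4435, -0.1452, 0.1419]
ee_rot: [0.995, -0.1, 0.003, -0.003]
ft_force: [-0.1, 0.5, -0.1]
grip_width: 0.499
grasp_force: 0.0
```

Run:
```python
from h import *
go([.574,-.1686,.14],down(80.6));go([.574,-.1686,.062],down(80.6))
```

```text
d [ 0.1325 -0.0029  0.0028] turn [-9.0000e-04 -1.0700e-02 -1.6064e+00]
d [ 0.132  -0.0023  0.0808] turn [-9.0000e-04 -1.0700e-02 -1.6064e+00]
```

To row units: 0.1325 m / 0.8 = 0.1656, -0.003 m / 0.8 = -0.0038, -0.003 rad / 2 = -0.0015.

>>> move_arm --plan '[{"delta_pos":[0.015,0,0.0025],"turn":[0,-0.0005,-0.0735],"fingers":0.5},{"delta_pos":[0.03,0,0.0025],"turn":[0,-0.001,-0.147],"fingers":0.5},{"delta_pos":[0.045,-0.0013,0.0025],"turn":[0,-0.0015,-0.22],"fingers":0.5},{"delta_pos":[0.06,-0.0013,0.0025],"turn":[0,-0.002,-0.294],"fingers":0.5},{"delta_pos":[0.075,-0.0013,0.0025],"turn":[0,-0.0025,-0.3675],"fingers":0.5},{"delta_pos":[0.09,-0.0025,0.0025],"turn":[0,-0.003,-0.44],"fingers":0.5},{"delta_pos":[0.105,-0.0025,0.0025],"turn":[0,-0.0035,-0.515],"fingers":0.5},{"delta_pos":[0.12,-0.0025,0.0025],"turn":[0,-0.004,-0.59],"fingers":0.5},{"delta_pos":[0.135,-0.0025,0.0025],"turn":[0,-0.0045,-0.66],"fingers":0.5},{"delta_pos":[0.15,-0.0038,0.0025],"turn":[-0.0005,-0.005,-0.735],"fingers":0.5},{"delta_pos":[0.1656,-0.0038,0.0038],"turn":[-0.0005,-0.0054,-0.803],"fingers":0.5},{"delta_pos":[0.1656,-0.0038,0.0038],"turn":[-0.0005,-0.0054,-0.803],"fingers":0.5}]'

```text
clock: 8.5
position: [0.5719, -0.1684, 0.1343]
ee_rot: [0.763, 0.646, -0.006, -0.001]
ft_force: [-0.7, -0.1, 0.3]
grip_width: 0.503
grasp_force: 0.0
```

Run:
```python
from h import *
import pickle
o=get_obs();c=camera('wrist');T=Tw(o,c);pickle.dump((o,c),open('w3.pkl','wb'))
i=cv2.cvtColor(c['color'],cv2.COLOR_RGB2BGR); cv2.imwrite('pics/w3.png',i)
print(np.round(o['position'],4),np.round(o['joint_pos'],2))
go([.574,-.1686,.062],down(80.6))
```

```text
[ 0.5719 -0.1684  0.1343] [-0.39  0.44  0.76  1.7  -0.32  1.15  0.29]
d [0.0009 0.0032 0.0726] turn [-0.009   0.0076 -0.0037]
```

View pics/w3.png

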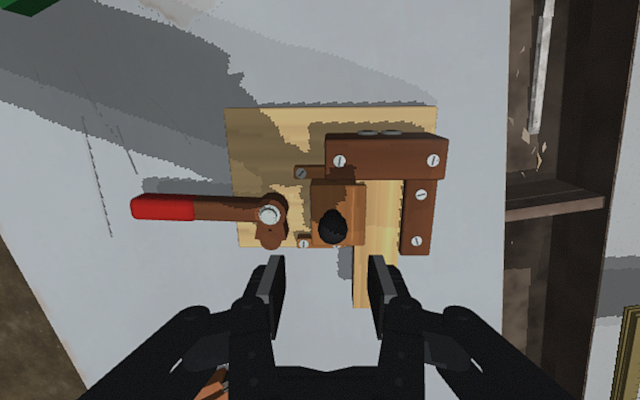

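The lever now lies along the jig's +y (image left, red handle at (165,206)). The knob is at (333,225) and will sit between the fingers after descending.

Run:
```python
from h import *
import pickle
o,c=pickle.load(open('w3.pkl','rb'));T=Tw(o,c)
g=c['range_z'];vv,uu=np.mgrid[190:260,300:370]
s=g[190:260,300:370];P=np.stack([(uu-c['cx'])/c['fx']*s,(vv-c['cy'])/c['fy']*s,s],-1)@T[:3,:3].T+T[:3,3]
k=P[(P[...,2]>.068)&(P[...,2]<.085)];print('knob',k.mean(0),k.min(0),k.max(0),len(k))
go([.574,-.1686,.062],down(80.6))
```

```text
knob [ 0.57528477 -0.16729102  0.07585912] [ 0.56501015 -0.17854811  0.06804256] [ 0.58535663 -0.15913201  0.07924074] 712
d [0.0009 0.0032 0.0726] turn [-0.009   0.0076 -0.0037]
```

To row units: 0.07 m / 0.8 = 0.0875, 0.001 m / 0.8 = 0.0013, -0.009 rad / 2 = -0.0045.

>>> move_arm --plan '[{"delta_pos":[0.0013,0.0038,0.0375],"turn":[-0.0045,0.004,-0.002],"fingers":0.5},{"delta_pos":[0.0013,0.0038,0.0688],"turn":[-0.0045,0.004,-0.002],"fingers":0.5},{"delta_pos":[0.0013,0.0038,0.0875],"turn":[-0.0045,0.004,-0.002],"fingers":0.5},{"delta_pos":[0.0013,0.0038,0.0875],"turn":[-0.0045,0.004,-0.002],"fingers":0.5},{"delta_pos":[0.0013,0.0038,0.0875],"turn":[-0.0045,0.004,-0.002],"fingers":0.85},{"delta_pos":[0.0013,0.0038,0.0875],"turn":[-0.0045,0.004,-0.002],"fingers":0.85},{"delta_pos":[0.0013,0.0038,0.0875],"turn":[-0.0045,0.004,-0.002],"fingers":0.85}]'

```text
clock: 9.43
position: [0.5754, -0.1686, 0.0673]
ee_rot: [0.762, 0.648, 0.002, 0.001]
ft_force: [-1.0, -0.5, 6.1]
grip_width: 0.232
grasp_force: 19.9
```

To row units: -0.018 m / 0.8 = -0.0225, -0.016 m / 0.8 = -0.02.

>>> move_arm --plan '[{"delta_pos":[0,-0.005,0],"turn":[0,0,0],"fingers":0.85},{"delta_pos":[0,-0.01,0],"turn":[0,0,0],"fingers":0.85},{"delta_pos":[0,-0.015,0],"turn":[0,0,0],"fingers":0.85},{"delta_pos":[0,-0.02,0],"turn":[0,0,0],"fingers":0.85},{"delta_pos":[0,-0.0225,0],"turn":[0,0,0],"fingers":0.85},{"delta_pos":[0,-0.0225,0],"turn":[0,0,0],"fingers":0.85}]'

```text
clock: 10.18
position: [0.5576, -0.1658, 0.0673]
ee_rot: [0.762, 0.648, 0.002, 0.002]
ft_force: [-1.2, -1.2, 7.6]
grip_width: 0.23
grasp_force: 20.0
```

To row units: -0.08 m / 0.8 = -0.1, -0.07 m / 0.8 = -0.0875.

>>> move_arm --plan '[{"delta_pos":[0,0,0],"turn":[0,0,0],"fingers":0.5},{"delta_pos":[0,0,0],"turn":[0,0,0],"fingers":0.5},{"delta_pos":[0,0,-0.0375],"turn":[0,0,0],"fingers":0.4},{"delta_pos":[0,0,-0.0875],"turn":[0,0,0],"fingers":0.25},{"delta_pos":[-0.0313,0.0163,-0.1],"turn":[0,0,0],"fingers":0.25},{"delta_pos":[-0.0625,0.0325,-0.1],"turn":[0,0,0],"fingers":0.25},{"delta_pos":[-0.0813,0.065,-0.1],"turn":[0,0,0],"fingers":0.25},{"delta_pos":[-0.0813,0.0663,-0.1],"turn":[0,0,0],"fingers":0.25},{"delta_pos":[-0.0813,0.0663,-0.1],"turn":[0,0,0],"fingers":0.25}]'

```text
clock: 11.3
position: [0.5983, -0.2377, 0.1459]
ee_rot: [0.761, 0.648, 0.001, 0.0]
ft_force: [-0.3, 0.4, 0.5]
grip_width: 0.754
grasp_force: 0.0
```

Run:
```python
from h import *
import pickle
o=get_obs();c=camera('wrist');T=Tw(o,c);pickle.dump((o,c),open('w4.pkl','wb'))
i=cv2.cvtColor(c['color'],cv2.COLOR_RGB2BGR); cv2.imwrite('pics/w4.png',i)
vv,uu=np.mgrid[0:400,0:640];s=c['range_z']
P=np.stack([(uu-c['cx'])/c['fx']*s,(vv-c['cy'])/c['fy']*s,s],-1)@T[:3,:3].T+T[:3,3]
k=P[(P[...,2]>.068)&(P[...,2]<.085)&(abs(P[...,0]-.557)<.03)&(abs(P[...,1]+.165)<.03)];print('knob',k.mean(0),len(k))
print(o['position'],o['grip_width'],np.round(o['joint_pos'],2))
# rail top: points z .036-.044, in rail's jig-frame area
a=np.radians(80.6);ex=np.array([np.cos(a),np.sin(a)]);ey=np.array([-ex[1],ex[0]])
q=P[...,:2]-[.606,-.2035];X=q@ex;Y=q@ey
col=c['color'].astype(int); m=(abs(P[...,2]-.04)<.003)&(X>-.075)&(X<.055)&(abs(Y)<.026)&(col[...,0]>150)&(col[...,2]>80)
r=cv2.minAreaRect(P[m][:,:2].astype(np.float32));print('rail',m.sum(),r,X[m].min(),X[m].max(),np.percentile(Y[m],[0.5,50,99.5]),P[m][:,2].mean())
go([.6,-.2405,.020],down(80.6))
```

```text
knob [ 0.55838128 -0.16642222  0.07619536] 826
[ 0.59828095 -0.23768376  0.14592897] 0.753865969558841 [-0.24  0.53  0.76  1.56 -0.38  1.2   0.42]
rail 4859 ((0.6055315732955933, -0.20639556646347046), (0.11521001160144806, 0.03603219985961914), 81.19794464111328) -0.06048845926391056 0.05459483957237632 [-0.01808896 -0.00072145  0.0179634 ] 0.04027650409388824
d [-0.0028  0.0019  0.1261] turn [ 0.0019 -0.0009  0.004 ]
```

View pics/w4.png

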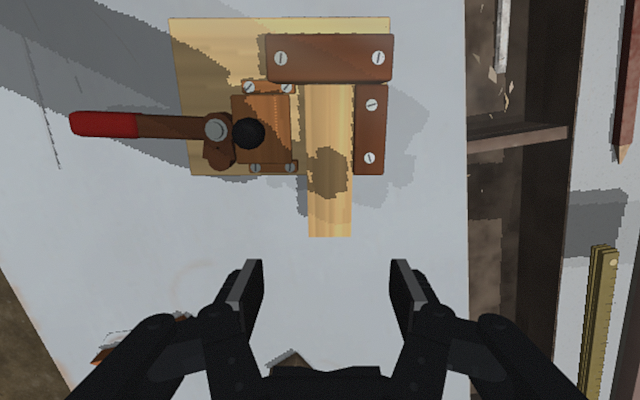

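The jaw is back 17 mm with its lip clear of the rail, whose plain end is at (330,237). The fingers straddle the rail line, so I'll grip it.

To row units: 0.126 m / 0.8 = 0.1575, 0.11 m / 0.8 = 0.1375, 0.002 rad / 2 = 0.001.

>>> move_arm --plan '[{"delta_pos":[-0.0038,0.0025,0.05],"turn":[0.001,-0.0005,0.001],"fingers":0.25},{"delta_pos":[-0.0038,0.0025,0.1],"turn":[0.001,-0.0005,0.001],"fingers":0.25},{"delta_pos":[-0.0038,0.0025,0.1375],"turn":[0.001,-0.0005,0.001],"fingers":0.25},{"delta_pos":[-0.0038,0.0025,0.1575],"turn":[0.001,-0.0005,0.001],"fingers":0.25},{"delta_pos":[-0.0038,0.0025,0.1575],"turn":[0.001,-0.0005,0.001],"fingers":0.25},{"delta_pos":[-0.0038,0.0025,0.1575],"turn":[0.001,-0.0005,0.001],"fingers":0.4},{"delta_pos":[-0.0038,0.0025,0.1575],"turn":[0.001,-0.0005,0.001],"fingers":0.7},{"delta_pos":[-0.0038,0.0025,0.1575],"turn":[0.001,-0.0005,0.001],"fingers":0.7},{"delta_pos":[-0.0038,0.0025,0.1575],"turn":[0.001,-0.0005,0.001],"fingers":0.7},{"delta_pos":[-0.0038,0.0025,0.1575],"turn":[0.001,-0.0005,0.001],"fingers":0.7}]' --force 50

```text
clock: 12.6
position: [0.6011, -0.2416, 0.0218]
ee_rot: [0.762, 0.647, 0.001, 0.001]
ft_force: [-2.9, 0.4, 6.2]
grip_width: 0.418
grasp_force: 50.8
```

Run:
```python
from h import *
import json
o=get_obs();print(np.round(o['position'],4),np.round(o['ee_rot'],4),o['grip_width'],o['grasp_force'],np.round(o['ft_force'],1))
json.dump({k:np.array(v).tolist() for k,v in o.items()},open('grasp.json','w'))
```

```text
[ 0.6011 -0.2416  0.0218] [7.621e-01 6.474e-01 6.000e-04 9.000e-04] 0.41783897697032285 50.8394730091095 [-2.9  0.4  6.2]
```

To row units: -0.15 m / 0.8 = -0.1875, -0.14 m / 0.8 = -0.175.

>>> move_arm --plan '[{"delta_pos":[0,0,-0.0125],"turn":[0,0,0],"fingers":0.7},{"delta_pos":[0,0,-0.0313],"turn":[0,0,0],"fingers":0.7},{"delta_pos":[0,0,-0.0625],"turn":[0,0,0],"fingers":0.7},{"delta_pos":[0,0,-0.1],"turn":[0,0,0],"fingers":0.7},{"delta_pos":[0,0,-0.1375],"turn":[0,0,0],"fingers":0.7},{"delta_pos":[0,0,-0.175],"turn":[0,0,0],"fingers":0.7},{"delta_pos":[0,0,-0.1875],"turn":[0,0,0],"fingers":0.7},{"delta_pos":[0,0,-0.1875],"turn":[0,0,0],"fingers":0.7}]'

```text
clock: 13.6
position: [0.6007, -0.2413, 0.1709]
ee_rot: [0.762, 0.647, 0.0, 0.001]
ft_force: [0.0, 0.2, -1.3]
grip_width: 0.413
grasp_force: 49.9
```

Run:
```python
from h import *
o=get_obs();c=camera('wrist')
i=cv2.cvtColor(c['color'],cv2.COLOR_RGB2BGR); cv2.imwrite('pics/w5.png',i)
A=c['tool_from_camera'];vv,uu=np.mgrid[0:400,0:640];s=c['range_z']
P=np.stack([(uu-c['cx'])/c['fx']*s,(vv-c['cy'])/c['fy']*s,s],-1)@A[:3,:3].T+A[:3,3]
m=(P[...,0]>.0)&(P[...,0]<.12)&(abs(P[...,1])<.03)&(P[...,2]>-.05)&(P[...,2]<.03)&(s>0)
q=P[m];print(len(q),np.percentile(q,[1,50,99],axis=0))
f=(q[:,0]>.02)&(q[:,0]<.09)&(abs(q[:,1])<.015);A3=np.c_[q[f][:,:2],np.ones(f.sum())];co=np.linalg.lstsq(A3,q[f][:,2],rcond=None)[0];print('plane z=ax+by+c',co)
t=abs(A3@co-q[f][:,2]).std();top=q[abs(np.c_[q[:,:2],np.ones(len(q))]@co-q[:,2])<.004]
print('rect',cv2.minAreaRect(top[:,:2].astype(np.float32)),t, 'xmax',np.percentile(top[:,0],99.8),top[:,0].max())
for x in(.02,.04,.06,.08):
    b=top[abs(top[:,0]-x)<.004];print(x,np.percentile(b[:,1],[1,99]))
print(np.round(o['position'],4),o['grip_width'],np.round(o['joint_pos'],2))
```

```text
27854 [[ 0.00139588 -0.02816495 -0.04748278]
 [ 0.05007116 -0.00141168 -0.01845628]
 [ 0.09751553  0.02793326 -0.00425223]]
plane z=ax+by+c [-0.00525829  0.00310291 -0.01809288]
rect ((0.04925622418522835, -5.4001808166503906e-05), (0.059931159019470215, 0.09847628325223923), 89.94029998779297) 0.0003645688290436984 xmax 0.09822983038941155 0.0984979528665309
0.02 [-0.01855846  0.01662561]
0.04 [-0.01894541  0.01637461]
0.06 [-0.01920671  0.0159695 ]
0.08 [-0.01960624  0.01568943]
[ 0.6007 -0.2413  0.1709] 0.41259090460327524 [-0.25  0.52  0.77  1.52 -0.37  1.25  0.41]
```

View pics/w5.png

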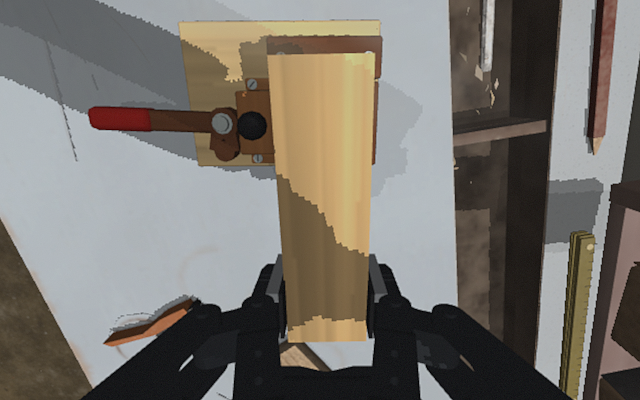

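```bash
cat >> h.py <<'E'
def target(dist,lens=(.6187,.2920,.2658),yaw=26.1,tilt=20,e=(.098,-.0015,-.0073),dy=.5):
    ax=down(yaw,tilt)[:,0]; Rt=down(yaw-dy,tilt); return np.array(lens)-dist*ax-Rt@np.array(e),Rt
E
python3 - <<'E'
from h import *
for d in(.16,.1):
    p,Rt=target(d);print(p);go(p,Rt)
E
```

```text
[0.40353095 0.18579012 0.17069905]
d [ 0.3894 -0.2632 -0.001 ] turn [-0.1674  0.3217  0.9517]
[0.45416314 0.21059458 0.19122026]
d [ 0.4221 -0.2172 -0.0215] turn [-0.1674  0.3217  0.9517]
```

To row units: 0.3894 m / 0.8 = 0.4868, -0.2632 m / 0.8 = -0.329, 0.952 rad / 2 = 0.476.

>>> move_arm --plan '[{"delta_pos":[0.015,-0.01,0],"turn":[-0.0025,0.005,0.0145],"fingers":0.7},{"delta_pos":[0.0488,-0.0325,0],"turn":[-0.0085,0.016,0.0475],"fingers":0.7},{"delta_pos":[0.0975,-0.0663,0],"turn":[-0.0165,0.032,0.095],"fingers":0.7},{"delta_pos":[0.1463,-0.0988,0],"turn":[-0.025,0.0485,0.143],"fingers":0.7},{"delta_pos":[0.2,-0.135,0],"turn":[-0.0345,0.066,0.195],"fingers":0.7},{"delta_pos":[0.2538,-0.1713,0],"turn":[-0.0435,0.0835,0.2475],"fingers":0.7},{"delta_pos":[0.3075,-0.2075,0],"turn":[-0.0525,0.1015,0.3],"fingers":0.7},{"delta_pos":[0.36,-0.2438,0],"turn":[-0.062,0.119,0.352],"fingers":0.7},{"delta_pos":[0.4088,-0.2763,0],"turn":[-0.0705,0.135,0.4],"fingers":0.7},{"delta_pos":[0.4525,-0.3063,0],"turn":[-0.078,0.1495,0.4425],"fingers":0.7},{"delta_pos":[0.4775,-0.3225,0],"turn":[-0.082,0.1575,0.4665],"fingers":0.7},{"delta_pos":[0.4868,-0.329,-0.0013],"turn":[-0.0835,0.161,0.476],"fingers":0.7}]'

```text
clock: 15.15
position: [0.4021, 0.1864, 0.1697]
ee_rot: [0.96, 0.219, 0.169, -0.038]
ft_force: [0.2, -0.1, -0.6]
grip_width: 0.414
grasp_force: 50.0
```

Run:
```python
from h import *
o=get_obs();print(o['position'],o['grip_width'],np.round(o['joint_pos'],2),np.round(o['ft_force'],1))
p,Rt=target(.1);go(p,Rt)
```

```text
[0.40212034 0.18644218 0.16968588] 0.4140813838397705 [-0.86 -0.29  0.26  2.29  0.18  0.8  -1.83] [ 0.2 -0.1 -0.6]
d [ 0.0613  0.0008 -0.0007] turn [0.0001 0.0014 0.0013]
```

To row units: 0.06 m / 0.8 = 0.075, 0.056 m / 0.8 = 0.07, 0.001 rad / 2 = 0.0005.

>>> move_arm --plan '[{"delta_pos":[0.0125,0,0],"turn":[0,0,0],"fingers":0.7},{"delta_pos":[0.0275,0,0],"turn":[0,0.0005,0.0005],"fingers":0.7},{"delta_pos":[0.0438,0,0],"turn":[0,0.0005,0.0005],"fingers":0.7},{"delta_pos":[0.0588,0,0],"turn":[0,0.0005,0.0005],"fingers":0.7},{"delta_pos":[0.07,0,0],"turn":[0,0.0005,0.0005],"fingers":0.7},{"delta_pos":[0.075,0.0013,0],"turn":[0,0.0005,0.0005],"fingers":0.7},{"delta_pos":[0.075,0.0013,0],"turn":[0,0.0005,0.0005],"fingers":0.7},{"delta_pos":[0.075,0.0013,0],"turn":[0,0.0005,0.0005],"fingers":0.7}]'

```text
clock: 16.15
position: [0.4547, 0.2088, 0.1914]
ee_rot: [0.96, 0.218, 0.17, -0.039]
ft_force: [-0.7, 0.8, -0.2]
grip_width: 0.413
grasp_force: 50.0
```

Run:
```python
from h import *
import pickle
o=get_obs();print(o['position'],o['grip_width'],np.round(o['joint_pos'],2))
p,Rt=target(.1);go(p,Rt)
D={}
vv,uu=np.mgrid[0:400,0:640]
ims=[]
for n in('top','side','wrist'):
    c=camera(n);D[n]=c
    if n=='wrist':
        A=c['tool_from_camera'];s=c['range_z'];P=np.stack([(uu-c['cx'])/c['fx']*s,(vv-c['cy'])/c['fy']*s,s],-1)@A[:3,:3].T+A[:3,3]
        q=P[(P[...,0]>.0)&(P[...,0]<.12)&(abs(P[...,1])<.03)&(abs(P[...,2]+.018)<.006)&(s>0)]
        for x in(.02,.05,.08):
            b=q[abs(q[:,0]-x)<.004];print(x,np.percentile(b[:,1],[1,99]),np.median(b[:,2]))
        print('xmax',q[:,0].max()); continue
    i=cv2.cvtColor(c['color'],cv2.COLOR_RGB2BGR)
    X=c['R']@np.array([.58,.27,.25])+c['t'];u,v=(X[:2]/X[2]*c['fx']+[c['cx'],c['cy']]).astype(int);print(n,u-40,v-40)
    ims.append(cv2.resize(i[v-40:v+40,u-40:u+40],(400,400),interpolation=cv2.INTER_CUBIC))
cv2.imwrite('pics/fin.png',np.hstack(ims));pickle.dump((o,D),open('fin.pkl','wb'))
```

```text
[0.45474627 0.20883338 0.19140427] 0.4134267922709013 [-0.88 -0.17  0.31  2.15  0.13  0.82 -1.76]
d [ 0.0002 -0.0018  0.0003] turn [ 0.0001 -0.001  -0.0013]
top 193 148
side 235 175
0.02 [-0.01813889  0.01699252] -0.018552329240635573
0.05 [-0.01868657  0.01661904] -0.018638714666691147
0.08 [-0.01921347  0.01603511] -0.018809066096842186
xmax 0.09813787649558459
```

View pics/fin.png

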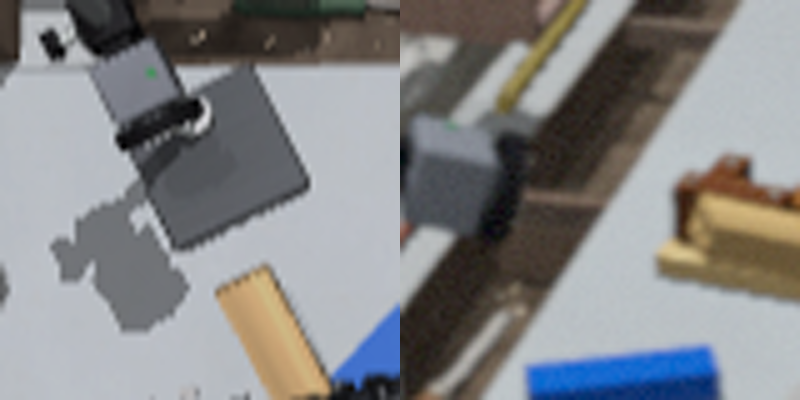

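The left half (top view) shows the rail end at crop (245,280) facing the ring light at (165,120), roughly in line with the camera body. Its drilled face isn't hidden. As a check independent of the wrist camera, I'll express the rail and the camera body in my lens frame using the top and side depth.

Run:
```python
from h import *
import pickle
o,D=pickle.load(open('fin.pkl','rb'));vv,uu=np.mgrid[0:400,0:640]
Rl=down(26.1,20);Rl=np.c_[Rl[:,0],-Rl[:,1],-Rl[:,2]];L=np.array([.6187,.2920,.2658])
for n in('top','side'):
    c=D[n];s=c['range_z'];P=(np.stack([(uu-c['cx'])/c['fx']*s,(vv-c['cy'])/c['fy']*s,s],-1)-c['t'])@c['R'];Q=(P-L)@Rl
    col=c['color'].astype(int)
    rail=(Q[...,0]>-.17)&(Q[...,0]<-.08)&(abs(Q[...,1])<.03)&(abs(Q[...,2])<.03)&(col[...,0]-col[...,2]>40)
    q=Q[rail];print(n,'rail',len(q),np.round(np.percentile(q,[1,50,99],axis=0),4).tolist())
    for x in(-.15,-.13,-.11):
        b=q[abs(q[:,0]-x)<.008]
        if len(b)>4:print('  x',x,np.round([b[:,1].min(),b[:,1].max(),np.median(b[:,2])],4))
    body=(Q[...,0]>-.02)&(Q[...,0]<.09)&(abs(Q[...,1])<.045)&(abs(Q[...,2])<.04)
    q=Q[body];print(' body',len(q),np.round(np.percentile(q,[1,50,99],axis=0),4).tolist())
    for x in(-.004,.004,.012,.02,.03,.04,.05,.06):
        b=q[abs(q[:,0]-x)<.004]
        if len(b)>4:print('  x',x,len(b),np.round([b[:,1].min(),b[:,1].max(),b[:,2].min(),b[:,2].max()],4))
```

```text
top rail 266 [[-0.1691, -0.0202, -0.0036], [-0.1329, -0.003, 0.011], [-0.0988, 0.0147, 0.017]]
  x -0.15 [-0.0204  0.0144  0.0117]
  x -0.13 [-0.0203  0.0143  0.0108]
  x -0.11 [-0.0201  0.0149  0.0115]
 body 448 [[0.0042, -0.0268, -0.0077], [0.0459, -0.0013, 0.0183], [0.0893, 0.0362, 0.0306]]
  x 0.004 29 [-0.0291  0.0254  0.005   0.03  ]
  x 0.012 56 [-0.0297  0.0262 -0.0148  0.0306]
  x 0.02 27 [-0.0228  0.017  -0.0082  0.0246]
  x 0.03 44 [-0.0235  0.0195 -0.0029  0.0274]
  x 0.04 39 [-0.0232  0.0196  0.0101  0.0291]
  x 0.05 41 [-0.0234  0.0203 -0.0066  0.0251]
  x 0.06 33 [-0.023   0.0176 -0.0125  0.027 ]
side rail 363 [[-0.169, -0.0185, -0.0105], [-0.1307, 0.0155, 0.0065], [-0.1, 0.0231, 0.0137]]
  x -0.15 [-0.0187  0.0241  0.0072]
  x -0.13 [-0.0198  0.0231  0.0072]
  x -0.11 [-0.019   0.0233  0.0077]
 body 770 [[0.0038, -0.0169, -0.0376], [0.0465, 0.0188, 0.0071], [0.0896, 0.0421, 0.029]]
  x 0.004 45 [-0.0049  0.0341 -0.0215  0.0274]
  x 0.012 106 [-0.0218  0.0349 -0.0298  0.029 ]
  x 0.02 42 [-0.0197  0.0251 -0.0199  0.021 ]
  x 0.03 69 [-0.0191  0.0296 -0.0226  0.0234]
  x 0.04 69 [-0.0191  0.0281 -0.0205  0.0226]
  x 0.05 68 [-0.0177  0.0266 -0.0214  0.0225]
  x 0.06 75 [-0.0177  0.0249 -0.0394  0.0206]
```

The two fixed cameras agree: the rail is centred to within about 1 mm of the camera body, parallel to it, with its end at -0.10 m. I'll make one small nudge and hold.

To row units: -0.0015 m / 0.8 = -0.0019.

>>> move_arm --plan '[{"delta_pos":[0,-0.0019,0],"turn":[0,0,0],"fingers":0.7},{"delta_pos":[0,-0.0019,0],"turn":[0,0,0],"fingers":0.7},{"delta_pos":[0,-0.0019,0],"turn":[0,0,0],"fingers":0.7},{"delta_pos":[0,-0.0019,0],"turn":[0,0,0],"fingers":0.7},{"delta_pos":[0,-0.0019,0],"turn":[0,0,0],"fingers":0.7},{"delta_pos":[0,-0.0019,0],"turn":[0,0,0],"fingers":0.7},{"delta_pos":[0,-0.0019,0],"turn":[0,0,0],"fingers":0.7},{"delta_pos":[0,-0.0019,0],"turn":[0,0,0],"fingers":0.7}]'

```text
clock: 17.3
position: [0.4544, 0.2103, 0.1916]
ee_rot: [0.96, 0.218, 0.17, -0.039]
ft_force: [0.7, 0.5, -1.4]
grip_width: 0.413
grasp_force: 50.0
```

Run:
```python
from h import *
o=get_obs();p,Rt=target(.1);go(p,Rt);print(abs(o['joint_velocities']).max(),o['grasp_force'])
print(hand_in())
```

```text
d [-0.0002 -0.0003  0.0003] turn [ 0.0001 -0.0013 -0.0013]
0.00227738746011986 49.96083319187164
the job is handed in; nothing more can be done
None
```

I swung the lever open (about 1.6 rad), drew the jaw back about 17 mm and lifted the rail out; it was handed in held still, drilled end 10 cm from the lens, centred to about 1 mm and square to within about a degree, after 17.3 s, and no verdict came back.

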